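# Fit the orange reamer and hold the juicer's run key half down

### The job

Set the citrus juicer up for service: push the large orange reamer right down onto the juicer's brass spindle and let go of it; only then press the juicer's spring-loaded green run key half way down with the fingers (10 mm of its 20 mm travel, when the white band under its green cap has just gone out of sight) for a slow test run. Keep it at half way for at least two seconds and finish while still holding it there: do not let the key up at the end. Leave the lime reamer and everything else on the table where it stands.

Things in the scene. Friction and masses are not known exactly. Their poses are not given: they have to be found in the camera images.
- orange_reamer: Large ribbed orange plastic reamer, loose, about 0.12 kg, upright on the table at the start. Cylindrical skirt 54 mm in diameter, 36 mm tall (grip here, from above); over it a dome tapering to a tip 66 mm above the underside. A blind bore, 21 mm in diameter, 36 mm deep, opens in the middle of the underside. Origin: centre of the underside; z up its axis.
- spindle_seat (a point): Where the reamer's origin lies when fully home: centre of a black seat (44 mm disc, 150 mm above the table) at the foot of the fixed upright brass spindle. Spindle: 17 mm in diameter, 29 mm tall, top 8 mm tapered to 7 mm. Around it a steel bowl: floor 18 mm below the seat, rim 176 mm wide and 6 mm above the seat. z up, x away from the spout, y to the run key, 155 mm from the spindle axis.
- key_top (a point): Centre of the top of the run key on the fixed juicer's grey control pod; moves with the key. Upright round plunger 36 mm in diameter: 10 mm green cap, under it a white band of which 10 mm shows when up, none at half way. 130 mm above the table when up, 110 mm when fully down (flush with its steel collar); moves straight down.
- run_key (a joint): Travel of the run key in m: 0 = up, 0.010 = half way (slow run), 0.020 = fully down. A spring always drives it up: about 4 N to start it, 8 N at half way, 12 N fully down. It does not latch.
- lime_reamer: Smaller reamer of green plastic, loose, 40 mm in diameter, 56 mm tall, not to be used. Origin: centre of its underside.
- glass: Glass standing under the juicer's spout, 64 mm in diameter, 85 mm tall. Origin: centre of its underside.
- jug: Steel jug with a handle, 100 mm in diameter, 140 mm tall. Origin: centre of its underside.
- squeeze_bottle: Yellow bottle with red cap, 56 mm in diameter, 150 mm tall. Origin: centre of its underside.
- spice_jar: Amber glass jar with red lid, 50 mm in diameter, 90 mm tall. Origin: centre of its underside.
- can: Food can with red label, 74 mm in diameter, 85 mm tall. Origin: centre of its underside.
- salt_jar: Clear jar with blue lid, 60 mm in diameter, 70 mm tall. Origin: centre of its underside.
Not all that is in view belongs to the job. There is more than one size of the orange_reamer; the one meant has the size given above.

How it is judged:
By the outcome, as a careful person would: the job done as asked, in the order asked, and still so for the second after the job is handed in, while the arm keeps its last pose, push and grip.
It also fails if it takes over 54 s, if anything falls off the work surface, if the arm or the gripper's body presses on something with over 40 N, if the wrist force passes 120 N, or if a joint passes its speed limit or range.

### The arm

A 6-joint arm with a two-finger parallel gripper is mounted at the origin on the work surface. World frame = base frame: x ahead of the robot, y to its left, z up, the work surface at z = 0. Lengths are in m, angles in rad, forces in N, time in s.
With the tool pointing down it reaches from about 0.2 to 0.875 m from the base axis. Payload 3.4 kg.
Tool frame: the origin (TCP) lies between the finger pads; the fingertips stand 25 mm ahead of it and the grasp point (between the pads) lies 6 mm ahead of it (r.nose_length is the z of the fingertips in the tool frame, in m); z points along the fingers, y is the line along which they close (so a half turn about z gives the same grasp; the last joint's range is limited). The gripper opens to 94 mm and grips with 3 to 60 N. Pads are 16 mm wide; open, the fingers measure 119 mm over their backs; the gripper's body (75 mm by 177 mm) begins 78 mm behind the grasp point.
Start: joints at [-1.261, 0.276, 1.505, -0, 1.361, -0.121], TCP at [0.24, -0.523, 0.196] pointing down, gripper open.
Joint ranges: [-2.89, 2.89], [-0.75, 2.08], [0.22, 2.7], [-1.18, 4.32], [0.11, 2.71], [-2.7, 2.7]. Speed limits (rad/s): [2.57, 2.57, 3.14, 3.14, 3.14, 3.14].

### API

Orientations are given as a unit quaternion [w, x, y, z].
In Python, from plant import r, gripper_to, inverse_kinematics, vision, models, telemetry gives the robot as it stands. Calls block until the motion is done:
- r.move_to(position, orientation): joint-space move of the TCP to a pose.
- r.move_l(position, rot=None, vel=0.15, guard=None): straight line of the TCP; rot=None keeps the orientation; vel is the mean speed in m/s. With guard (N) it stops when the force on the tool has changed by that much, and returns True; else False.
- r.movej(angles): joint-space move.
- gripper_to(opening, f_grip=None): finger opening in m; f_grip is the grip in N (None keeps the last); returns when the fingers have stopped.
- r.hold(seconds).
- inverse_kinematics(position, orientation): joint angles nearest the present ones, or None.
- vision.snapshot(name): name is "scene" or "top" or "wrist"; returns the picture (420x560x3 uint8, red, green, blue); there is no depth.
- vision.get_calibration(name): a dict with "fx", "fy", "cx", "cy" (pixels), "position" and "orientation" of the camera in the world. Camera axes: x right, y down, z forward; pixel columns grow to the right and rows downward; lengths in m; the calibration is good to about 2 mm. The wrist camera is an equidistant fisheye: a pixel r from the principal point sees the ray r / f radians off the axis. A picture is of the moment at which its call begins: read the wrist's pose just before it. get_calibration takes no time and is no camera call; for the wrist camera it gives the pose at the moment of the call.
A pose or a line that the arm cannot do raises r.PlanningError and nothing moves.
- r.sign_off(): hands the job in; it is judged then, once.
Trained networks look in the newest picture that a camera, given by its name, has taken for a name from the list of things; names that differ only in an ending like _2 or _b are one class to them, and where a whole thing is asked for, a point or a joint stands for the part that bears it (a point fixed in the world has none). Each returns a list of dicts, best first, with "score" (0 to 1); they miss things now and then, are a little off and sometimes report something else, mostly with a low value. They report only what shows in the picture. A call takes as long as a camera call. They do not tell look-alikes from the thing itself.
- models.boxes_of(thing, camera): "at" ([x, y, z] in m, in world coordinates, good to about 4 mm: the middle of the surface that is visible of it).
- models.regions_of(thing, camera): "pixels" (420x560 bool, what is visible of it).
- models.mark_of(thing, camera): "at" ([x, y, z] in m, in world coordinates, good to about 4 mm: a listed point, or the origin of a listed thing).
Readings, each from a call of its own:
- telemetry.current_t(): time.
- telemetry.current_joints(): joint angles.
- telemetry.current_dq(): joint speeds.
- telemetry.current_joint_efforts(): joint torques, N m.
- telemetry.current_ee_pos(): TCP position.
- telemetry.current_tool_rot(): TCP orientation.
- telemetry.current_wrist_force(): force on the tool from outside, world axes, zero at the start.
- telemetry.current_torque(): the same for the moment, N m.
- telemetry.current_opening(): finger opening in m.
- telemetry.current_finger_force(): force on a finger pad.
Only numpy, scipy, OpenCV 4.12 (cv2) and the standard library are available. Lean on these libraries where they do the work, as an engineer would, in place of code of your own. Each camera call takes 0.05 s, during which the arm holds its last target. There are 200 camera calls.

## Working session

There is one attempt and no reset: what is moved stays moved. The work goes in short steps, each a Python script; the robot and the scene stay as the last script left them, time stands still between calls to the robot, and variables do not carry over. Pictures are saved under pics/ and viewed, at most 10 in all, crops included, and the job is handed in when it is done.

```bash
mkdir -p pics; ls; python3 - <<'E'
from plant import r, vision, models, telemetry
import cv2, numpy as np
a=vision.snapshot("scene"); b=vision.snapshot("top")
cv2.imwrite("pics/a.png",a[:,:,::-1]); cv2.imwrite("pics/b.png",b[:,:,::-1])
for c in("scene","top"):
  print(vision.get_calibration(c))
  for n in("orange_reamer","spindle_seat","key_top","lime_reamer"):
    print(c,n,[(np.round(d["at"],3).tolist(),round(float(d["score"]),2)) for d in models.mark_of(n,c)][:5])
print(telemetry.current_t(),telemetry.current_tool_rot())
E
```

```text
pics
{'fx': 508.2587434668043, 'fy': 508.2587434668043, 'cx': 280.9142493169409, 'cy': 211.37934136842586, 'position': array([ 1.12035569, -0.9080013 ,  0.78449325]), 'orientation': array([-0.47026561,  0.84061351,  0.23488144, -0.13057527])}
scene orange_reamer [([0.339, -0.261, -0.0], 0.96), ([0.438, -0.248, -0.002], 0.69), ([0.48, -0.162, 0.004], 0.58)]
scene spindle_seat [([0.576, 0.042, 0.146], 0.59)]
scene key_top [([0.643, 0.184, 0.127], 0.67), ([0.462, 0.097, -0.0], 0.51)]
scene lime_reamer [([0.618, -0.253, -0.003], 0.59)]
{'fx': 466.7283624597337, 'fy': 466.7283624597337, 'cx': 277.81093268148817, 'cy': 211.77415613834066, 'position': array([ 0.31953103, -0.01894056,  1.27072283]), 'orientation': array([ 0.06836759, -0.69842395,  0.70965634, -0.0625919 ])}
top orange_reamer [([0.439, -0.254, -0.002], 0.7), ([0.479, -0.16, 0.001], 0.64), ([0.331, -0.259, 0.002], 0.61)]
top spindle_seat [([0.582, 0.039, 0.149], 0.59)]
top key_top []
top lime_reamer [([0.618, -0.258, -0.003], 0.64), ([0.46, 0.092, -0.005], 0.23)]
0.5 [1.75998984e-05 9.76893576e-01 2.13726324e-01 9.96526878e-07]
```

View pics/a.png

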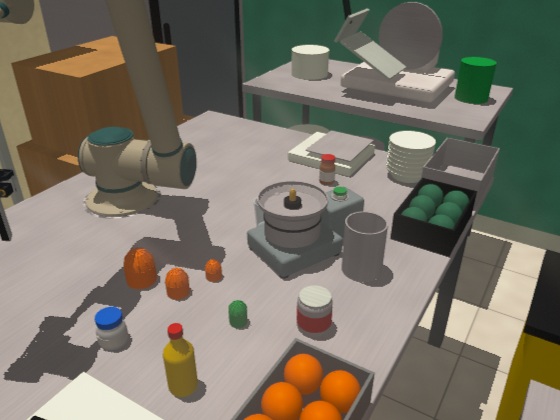

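View pics/b.png

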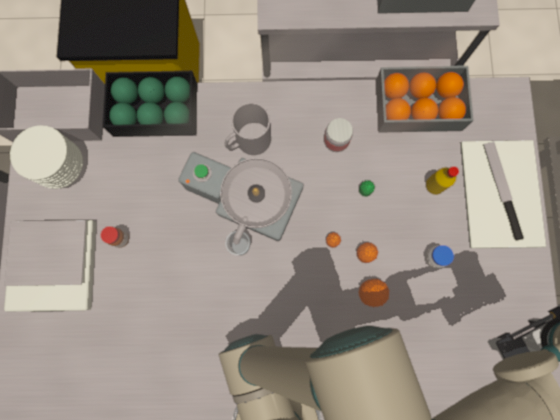

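The scene picture shows three orange reamers, at scene pixels (140,268), (177,283) and (214,270), matching top pixels (374,293), (367,253) and (333,240). The spindle is at scene (292,200) and the key at (340,193). I'll measure the diameters and heights of the three to see which one is 54 x 66 mm.

```bash
cat > h.py <<'E'
from plant import r, gripper_to, inverse_kinematics, vision, models, telemetry
import cv2, numpy as np
from scipy.spatial.transform import Rotation as R
def rot(c): q=c["orientation"]; return R.from_quat([q[1],q[2],q[3],q[0]]).as_matrix()
def ray(c,u,v,fish=False):
    x=np.array([(u-c["cx"])/c["fx"],(v-c["cy"])/c["fy"]])
    if fish:
        t=np.hypot(*x); d=np.array([*(x/t*np.sin(t)),np.cos(t)])
    else: d=np.array([*x,1.])
    d=rot(c)@d; return c["position"],d/np.linalg.norm(d)
def tri(rays):
    A=sum(np.eye(3)-np.outer(d,d) for p,d in rays); b=sum((np.eye(3)-np.outer(d,d))@p for p,d in rays)
    return np.linalg.solve(A,b)
def proj(c,p):
    q=rot(c).T@(np.asarray(p)-c["position"]); return np.array([c["cx"]+c["fx"]*q[0]/q[2],c["cy"]+c["fy"]*q[1]/q[2]])
def down(a): # fingers close along world direction at angle a (tool y axis)
    y=np.array([np.cos(a),np.sin(a),0]); z=np.array([0,0,-1.]); x=np.cross(y,z)
    q=R.from_matrix(np.c_[x,y,z]).as_quat(); return np.array([q[3],*q[:3]])
E
python3 - <<'E'
from h import *
a=vision.snapshot("scene"); c=vision.get_calibration("scene")
ms=models.regions_of("orange_reamer","scene")
vision.snapshot("top"); ct=vision.get_calibration("top")
mt=models.regions_of("orange_reamer","top")
for nm,cc,mm in(("scene",c,ms),("top",ct,mt)):
  for m in mm:
    v,u=np.nonzero(m["pixels"]); w=u.max()-u.min()+1
    # ground centre guess; width at depth
    o,d=ray(cc,(u.min()+u.max())/2,v.mean()); p=o+d*(0.025-o[2])/d[2]
    dep=(rot(cc).T@(p-o))[2]
    print(nm,round(float(m["score"]),2),u.min(),u.max(),v.min(),v.max(),"n",len(u),"p",p.round(3),"width mm",round(w*dep/cc["fx"]*1000,1))
    if nm=="scene":
      # height: top pixel vs. model heights at base position
      for base in ([.336,-.26],[.438,-.251],[.48,-.161]):
        t=[(h,proj(cc,[*base,h/1000]).round(0).tolist()) for h in(0,40,66,80)]
        if abs(proj(cc,[*base,0.02])[0]-u.mean())<10: print(t)
for n in("spindle_seat","key_top"): 
  P=[proj(c,p).round(1) for p in ([.579,.04,.15],[.579,.04,.179],[.643,.184,.13])]
print(P)
cv2.imwrite("pics/c.png",cv2.resize(a[225:315,110:240],None,fx=5,fy=5,interpolation=cv2.INTER_CUBIC)[:,:,::-1])
E
```

```text
scene 0.95 164 189 268 299 n 633 p [ 0.441 -0.25   0.025] width mm 60.2
[(0, [176.0, 292.0]), (40, [175.0, 279.0]), (66, [173.0, 270.0]), (80, [173.0, 265.0])]
scene 0.71 123 156 247 288 n 1146 p [ 0.326 -0.252  0.025] width mm 82.0
[(0, [142.0, 280.0]), (40, [139.0, 266.0]), (66, [138.0, 258.0]), (80, [137.0, 253.0])]
scene 0.71 204 221 259 282 n 357 p [ 0.482 -0.168  0.025] width mm 43.2
[(0, [214.0, 277.0]), (40, [213.0, 264.0]), (66, [212.0, 255.0]), (80, [212.0, 250.0])]
top 0.94 356 378 242 262 n 378 p [ 0.44  -0.247  0.025] width mm 61.4
top 0.94 359 388 279 306 n 668 p [ 0.334 -0.258  0.025] width mm 78.8
top 0.72 325 340 233 247 n 176 p [ 0.475 -0.156  0.025] width mm 42.9
top 0.21 426 457 167 194 n 600 p [ 0.635 -0.461  0.025] width mm 87.7
[array([291.7, 199. ]), array([291.8, 188.7]), array([339.7, 188.5])]
```

View pics/c.png

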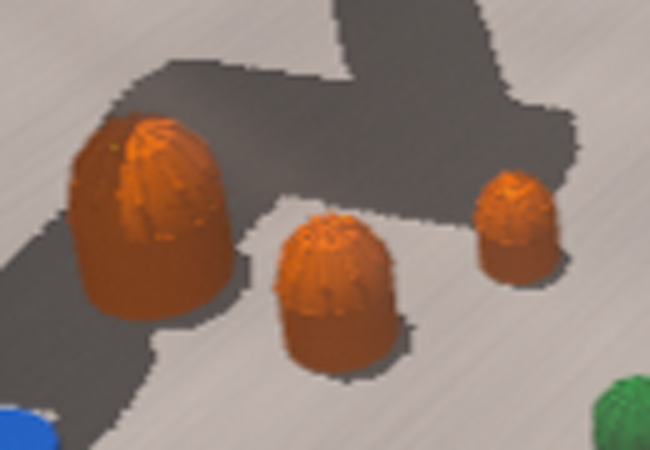

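There are three candidates: big at (140,268), about 77 mm wide; middle at (177,283), about 56 mm wide with its tip near 66 mm; small at (214,270), about 40 mm wide. The enlarged crop confirms these sizes, so only the middle one fits 54 x 66 mm, although it isn't the largest. Next I'll measure it with the wrist camera from two places.

```bash
python3 - <<'E'
from h import *
import pickle
q=telemetry.current_tool_rot(); out=[]
for p in([.40,-.27,.26],[.46,-.22,.24]):
    r.move_to(np.array(p),q); c=vision.get_calibration("wrist"); im=vision.snapshot("wrist")
    reg=models.regions_of("orange_reamer","wrist"); mk=models.mark_of("orange_reamer","wrist")
    out.append((c,im,reg,mk)); print(c["position"],c["fx"],telemetry.current_t())
    for d in reg:
        v,u=np.nonzero(d["pixels"]); print(round(float(d["score"]),2),len(u),u.mean().round(1),v.mean().round(1))
    print([(d["at"].round(4) if hasattr(d["at"],"round") else d["at"],d["score"]) for d in mk])
pickle.dump(out,open("w1.pkl","wb"))
cv2.imwrite("pics/d.png",np.hstack([o[1] for o in out])[:,:,::-1][::1,::1] if 0 else cv2.resize(np.hstack([o[1] for o in out]),(800,300))[:,:,::-1])
E
```

```text
[ 0.47209626 -0.2363928   0.44845937] 325.19226210127806 2.0167
0.78 2739 254.7 222.1
0.63 1392 280.3 146.1
0.58 766 230.3 93.5
[([0.4405, -0.2511, 0.0037], 0.95), ([0.3303, -0.256, 0.0045], 0.74), ([0.4787, -0.1593, 0.0039], 0.57)]
[ 0.53260604 -0.18570408  0.42784995] 325.19226210127806 2.5833
0.84 837 244.9 151.3
0.74 1579 296.9 206.3
0.71 2837 270.9 279.3
[([0.4779, -0.1592, 0.0019], 0.93), ([0.333, -0.2533, 0.0046], 0.91), ([0.4431, -0.2494, 0.0004], 0.69)]
```

View pics/d.png

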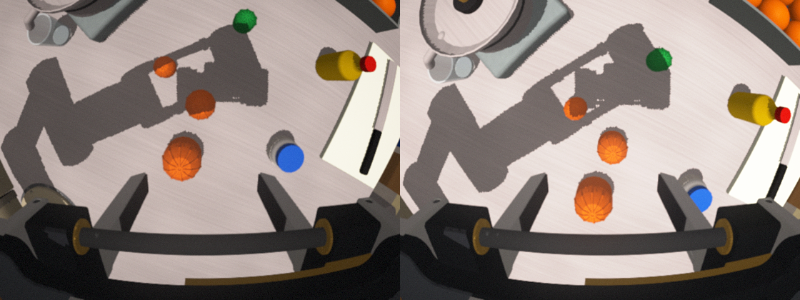

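The wrist views show the middle reamer at native pixels (280,146) and (297,206). I'll fit its silhouette across both views for position, height and scale, then take similar views of the juicer.

```bash
cat >> h.py <<'E'
from scipy.optimize import least_squares
def projf(c,P):
    q=(np.asarray(P)-c["position"])@rot(c); rr=np.hypot(q[:,0],q[:,1]); t=np.arctan2(rr,q[:,2])
    return np.c_[c["cx"]+c["fx"]*t*q[:,0]/rr, c["cy"]+c["fy"]*t*q[:,1]/rr]
def revolve(prof):
    a=np.linspace(0,2*np.pi,48,endpoint=False)
    return np.array([[x*np.cos(t),x*np.sin(t),z] for x,z in prof for t in a])
def stat(h):
    m=cv2.moments(h.astype(np.float32)); return np.array([m["m10"]/m["m00"],m["m01"]/m["m00"],np.sqrt(m["m00"])])
def sfit(views,prof,x0,free=4):
    P=revolve(prof)
    def f(x):
        s=x[3] if len(x)>3 else 1
        return np.concatenate([stat(cv2.convexHull(projf(c,P*s+x[:3]).astype(np.float32)))-o for c,o in views])
    s=least_squares(f,x0,diff_step=1e-3,x_scale=[.1,.1,.1,1][:len(x0)]); return s.x,s.fun
def mstat(m): v,u=np.nonzero(m); return np.array([u.mean(),v.mean(),np.sqrt(len(u))])
REAM=[(.027,0),(.027,.036)]+[(.027*np.cos(t),.036+.03*np.sin(t)) for t in np.linspace(.1,1.5,8)]
E
python3 - <<'E'
from h import *
import pickle
o=pickle.load(open("w1.pkl","rb"))
for idx in((1,1),(0,2),(2,0)):
    v=[(o[i][0],mstat(o[i][2][idx[i]]["pixels"])) for i in(0,1)]
    x,f=sfit(v,REAM,[.44,-.25,.0,1.]); print(idx,x.round(4),f.round(2))
    x,f=sfit(v,REAM,[.44,-.25,.0]); print("  s=1",x.round(4),f.round(2))
q=telemetry.current_tool_rot(); out=[]
for p in([.50,.02,.34],[.54,.09,.36]):
    r.move_to(np.array(p),q); c=vision.get_calibration("wrist"); im=vision.snapshot("wrist")
    mk={n:models.mark_of(n,"wrist") for n in("spindle_seat","key_top")}; reg=models.regions_of("run_key","wrist")
    out.append((c,im,reg,mk)); print(c["position"],telemetry.current_t())
    for n in mk: print(n,[(np.round(d["at"],4),round(float(d["score"]),2)) for d in mk[n]])
    for d in reg: print(d["score"],mstat(d["pixels"]))
pickle.dump(out,open("w2.pkl","wb"))
cv2.imwrite("pics/e.png",cv2.resize(np.hstack([k[1] for k in out]),(800,300))[:,:,::-1])
E
```

```text
(1, 1) [ 0.4407 -0.2464  0.0013  0.9799] [-0.03  0.02 -0.21  0.03 -0.02  0.19]
  s=1 [ 0.4399 -0.2469 -0.0044] [ 0.07  0.38  0.11 -0.07 -0.4   0.49]
(0, 2) [ 0.3348 -0.2573  0.0016  1.3171] [ 0.05 -0.01 -0.2  -0.05  0.01  0.2 ]
  s=1 [ 0.3629 -0.2496  0.0786] [-1.53 -5.64 -4.8   1.55  6.16 -4.29]
(2, 0) [ 0.4766 -0.1574 -0.0012  0.7285] [-0.13  0.03  0.14  0.12 -0.03 -0.14]
  s=1 [ 0.471  -0.1471 -0.0942] [ 1.26  5.    4.06 -0.93 -4.75  3.71]
[0.57223082 0.0534103  0.52816529] 3.8083
spindle_seat [(array([0.5796, 0.0445, 0.1521]), 0.83)]
key_top [(array([0.6442, 0.1837, 0.1285]), 0.94)]
0.8 [212.27043091  29.85438336  25.94224354]
[0.61291388 0.1246752  0.54808122] 4.4333
spindle_seat [(array([0.5822, 0.0427, 0.1508]), 0.7)]
key_top [(array([0.6443, 0.1826, 0.1321]), 0.97)]
0.57 [251.82907348  80.29872204  25.01999201]
```

View pics/e.png

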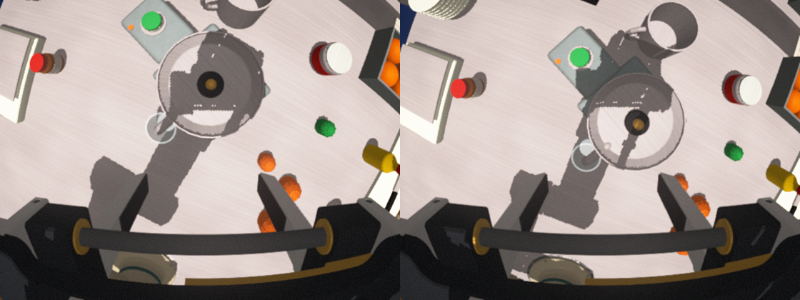

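The wrist pictures show the black seat with the brass spindle at native (294,118) and (333,172), and the green key at (212,30) and (252,80). The middle reamer's scale fits at 0.98, so it is the right one. Next I'll fit the seat and spindle by colour.

```bash
python3 - <<'E'
from h import *
import pickle
o=pickle.load(open("w2.pkl","rb"))
SP=[(.0085,0),(.0085,.021),(.0035,.029)]; SEAT=[(.022,0)]+SP
vs=[];vb=[];vc=[];tiles=[]
for c,im,reg,mk in o:
    u0,v0=projf(c,[[.581,.0435,.155]])[0].astype(int); w=24
    h=cv2.cvtColor(im,cv2.COLOR_RGB2HSV)[v0-w:v0+w,u0-w:u0+w].astype(int)
    br=(h[...,1]>90)&(h[...,0]>8)&(h[...,0]<32)&(h[...,2]>60); dk=(h[...,2]<62)|br
    def big(m):
        n,l,s,_=cv2.connectedComponentsWithStats(m.astype(np.uint8)); k=1+s[1:,4].argmax(); return l==k
    br,dk=big(br),big(dk)
    off=np.array([u0-w,v0-w,0])
    vb.append((c,mstat(br)+off))
    pts=np.argwhere(dk)[:,::-1].astype(np.float32); hull=cv2.convexHull(pts)
    hm=np.zeros(dk.shape,np.uint8); cv2.fillConvexPoly(hm,hull.astype(int),1); vs.append((c,mstat(hm)+off))
    t=im[v0-w:v0+w,u0-w:u0+w].copy(); t2=t.copy(); t2[dk]=[0,0,255]; t2[br]=[0,255,0]; tiles+= [np.vstack([t,t2])]
    print(br.sum(),dk.sum(),hm.sum())
    g=cv2.cvtColor(im,cv2.COLOR_RGB2HSV); g=(g[...,0]>45)&(g[...,0]<80)&(g[...,1]>130)
    l=g.copy(); U,V=projf(c,[[.644,.183,.125]])[0].astype(int); mm=np.zeros(g.shape,bool); mm[V-25:V+25,U-25:U+25]=g[V-25:V+25,U-25:U+25]; vc.append((c,mstat(mm)))
for n,v,p in(("spindle",vb,SP),("seat",vs,SEAT)):
    for x0 in([.58,.04,.15,1.],[.58,.04,.15]):
        x,f=sfit(v,p,x0); print(n,x.round(4),f.round(2))
for x0 in([.644,.183,.13,1.],[.644,.183,.13]):
    x,f=sfit(vc,[(.018,0),(.018,-.01)],x0); print("key",x.round(4),f.round(2))
cv2.imwrite("pics/f.png",cv2.resize(np.hstack(tiles),None,fx=6,fy=6,interpolation=0)[:,:,::-1])
E
```

```text
208 1077 1105
217 704 907
spindle [0.58   0.0429 0.1507 1.0352] [ 0.02 -0.01 -0.04 -0.02  0.01  0.04]
spindle [0.58   0.0431 0.153 ] [-0.07 -0.15 -0.46  0.1   0.16 -0.39]
seat [0.5803 0.0425 0.142  1.0037] [ 0.03 -0.03 -0.17 -0.03  0.03  0.18]
seat [0.5803 0.0426 0.1428] [-0.   -0.07 -0.23  0.    0.08  0.12]
key [0.644  0.1833 0.1328 0.9014] [ 0.05 -0.04  0.24 -0.05  0.03 -0.25]
key [0.646  0.187  0.1171] [ 0.81  0.94  1.81 -0.79 -0.93  1.3 ]
```

View pics/f.png

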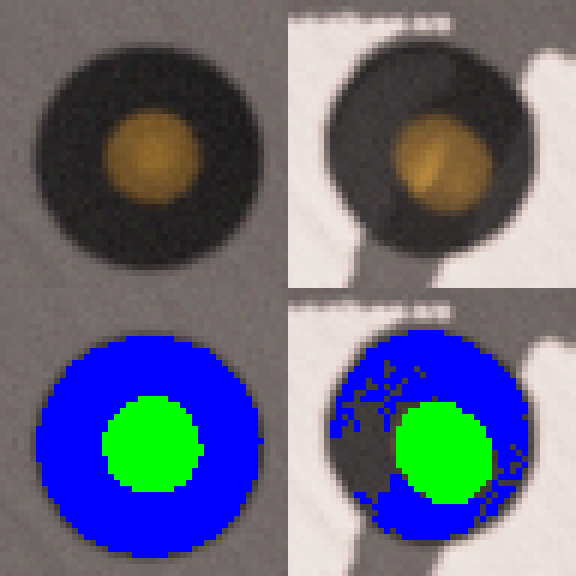

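The masks are clean: the spindle fits at (0.580, 0.043) and the key at (0.644, 0.183), 154 mm apart, which agrees with the text. Now I'll grasp.

```bash
python3 - <<'E'
from h import *
q=telemetry.current_tool_rot()
X,Y=.4403,-.2468
r.move_to(np.array([X,Y,.16]),q)
print(r.move_l(np.array([X,Y,.031]),vel=.12,guard=8), telemetry.current_ee_pos())
gripper_to(.045,25); print("open",telemetry.current_opening(),telemetry.current_finger_force(),telemetry.current_wrist_force(),telemetry.current_torque())
r.move_l(np.array([X,Y,.25]),vel=.2)
c=vision.get_calibration("wrist"); im=vision.snapshot("wrist")
print("open",telemetry.current_opening(),telemetry.current_ee_pos(),telemetry.current_wrist_force(),telemetry.current_t())
for d in models.mark_of("orange_reamer","wrist"): print(np.round(d["at"],4),d["score"])
for d in models.regions_of("orange_reamer","wrist"):
    s=mstat(d["pixels"]); print(s,d["score"])
    if s[2]>50: print(sfit([(c,s)],REAM,[X,Y,.22]))
cv2.imwrite("pics/g.png",im[:,:,::-1])
E
```

```text
False [ 0.44088878 -0.24715606  0.031609  ]
open 0.049562129459494994 24.02088395669125 [ 0.38801943 -0.2779824  -1.23311092] [-0.09484917  0.02795363  0.03207649]
open 0.049254602326406646 [ 0.43956434 -0.24625903  0.24863592] [-0.22217392  0.02539274 -1.29022126] 9.2167
[ 0.4411 -0.2485  0.2199] 0.77
[ 0.4763 -0.1586  0.0022] 0.65
[234.42926239 128.47158404  28.75760769] 0.78
[283.3659181  248.85410245  82.54089895] 0.67
(array([ 0.43813701, -0.24563094,  0.21474483]), array([1.40752320e-06, 5.99186336e-07, 2.49513437e-06]))
[244.54621849 267.89915966  10.90871211] 0.55
```

View pics/g.png

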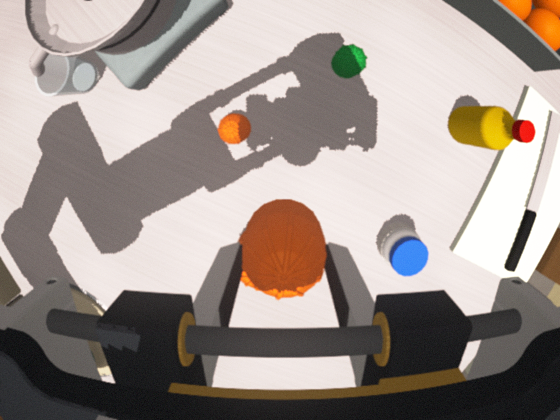

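The reamer is held, seen at (283,249) between the fingers, and the small one stays in place at (234,128). The opening reads 49 mm rather than 54, so I'll check in the scene camera that it hangs upright over the spindle before lowering.

```bash
python3 - <<'E'
from h import *
S=np.array([.580,.043])
r.move_l(np.array([*S,.25]),vel=.25)
c=vision.get_calibration("wrist"); im=vision.snapshot("wrist"); p=telemetry.current_ee_pos(); print(p,telemetry.current_opening(),telemetry.current_t(),telemetry.current_wrist_force(),telemetry.current_torque())
print([np.round(d["at"],4) for d in models.mark_of("orange_reamer","wrist")][:3])
print("tip proj",projf(c,[p+[0,0,.035],p-[0,0,.031]]).round(0))
s=vision.snapshot("scene"); print([np.round(d["at"],4) for d in models.mark_of("orange_reamer","scene")][:4])
A=cv2.resize(s[130:250,230:370],(560,480),interpolation=2); B=cv2.resize(im[170:320,200:370],(240,212)); 
k=np.zeros((480,800,3),np.uint8); k[:,:560]=A; k[:212,560:]=B
cv2.imwrite("pics/h.png",k[:,:,::-1])
E
```

```text
[0.57954765 0.04186497 0.25014823] 0.04950513833527845 10.8 [-0.03838291  0.27724268 -1.89365517] [0.00269444 0.04071716 0.01639908]
[array([0.5802, 0.0376, 0.2181]), array([ 0.4796, -0.1586,  0.0013]), array([ 6.261e-01, -4.484e-01,  6.000e-04])]
tip proj [[286. 277.]
 [285. 234.]]
[array([0.5794, 0.0406, 0.2181]), array([ 0.4787, -0.1603,  0.002 ]), array([ 0.3368, -0.2609, -0.0007])]
```

View pics/h.png

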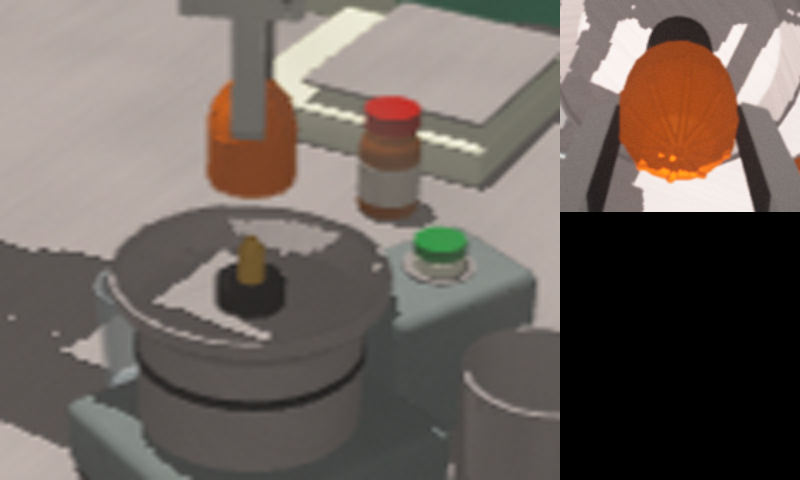

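```bash
python3 - <<'E'
from h import *
c=vision.get_calibration("scene"); p=telemetry.current_ee_pos(); d=np.array([np.cos(np.radians(-65)),np.sin(np.radians(-65)),0])
cr=lambda P:((proj(c,P)-[230,130])*4).round(0)
v=(c["position"]-p); v[2]=0; v/=np.linalg.norm(v)
for k in(.027,.035,.04): print("fingertip",k,cr(p+d*k-[0,0,r.nose_length]))
for z in(-.031,): print("bottom front",cr(p+v*.027+[0,0,z]),"skirt top front",cr(p+v*.027+[0,0,z+.036]),"tip",cr(p+[0,0,z+.066]))
print("spindle top",cr([.58,.043,.179]),"seat front",cr(np.array([.58,.043,.15])+v*.022),r.nose_length)
E
```

```text
fingertip 0.027 [247. 187.]
fingertip 0.035 [246. 194.]
fingertip 0.04 [245. 198.]
bottom front [251. 197.] skirt top front [251. 142.] tip [252.  75.]
spindle top [251. 233.] seat front [250. 292.] 0.025
```

```bash
python3 - <<'E'
from h import *
import pickle
q=telemetry.current_tool_rot(); M=R.from_quat([*q[1:],q[0]]).as_matrix()
d=M[:,1]; x=M[:,0]
c0,im=pickle.load(open("w1.pkl","rb"))[1][:2]
for nm,c,p,hw in(("open",c0,np.array([.46,-.22,.24]),.047),("now",vision.get_calibration("wrist"),telemetry.current_ee_pos(),.0247)):
  for n in(.025,0,-.015):
    print(nm,n,[projf(c,[p+d*s*hw+x*e-[0,0,n]])[0].round(0).tolist() for s in(-1,1) for e in(-.008,.008)])
im2=vision.snapshot("wrist")
k=np.hstack([im[210:370,170:400],im2[170:330,170:400]])
cv2.imwrite("pics/i.png",cv2.resize(k,(796,277*1),interpolation=2)[:,:,::-1])
E
```

```text
open 0.025 [[219.0, 247.0], [218.0, 226.0], [350.0, 248.0], [352.0, 227.0]]
open 0 [[212.0, 262.0], [210.0, 239.0], [358.0, 263.0], [360.0, 239.0]]
open -0.015 [[207.0, 272.0], [205.0, 248.0], [363.0, 273.0], [365.0, 249.0]]
now 0.025 [[250.0, 247.0], [250.0, 226.0], [320.0, 247.0], [320.0, 226.0]]
now 0 [[247.0, 262.0], [246.0, 239.0], [324.0, 262.0], [325.0, 239.0]]
now -0.015 [[244.0, 273.0], [243.0, 248.0], [327.0, 273.0], [328.0, 248.0]]
```

View pics/i.png

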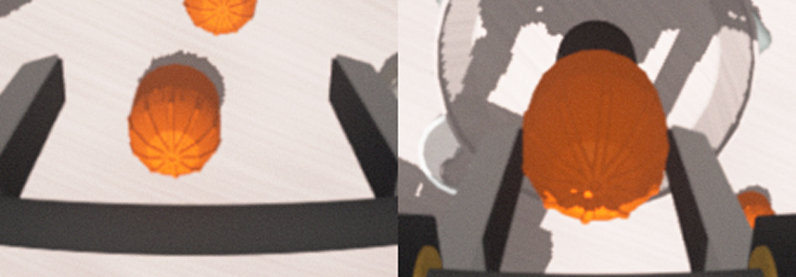

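This is an important finding. In both the scene and wrist views the real fingertips sit about 10 mm behind the TCP, not 25 mm ahead as stated. The fingers are therefore holding the dome just above the skirt, which explains the 49 mm opening. The reamer hangs upright and on axis at the expected height, and pushing down wedges the grip tighter, so I'll insert it under guard.

```bash
python3 - <<'E'
from h import *
S=[.5803,.0442]
f=lambda s:print(s,telemetry.current_ee_pos().round(4),telemetry.current_wrist_force().round(1),telemetry.current_torque().round(2),round(telemetry.current_opening(),4),round(telemetry.current_t(),2))
r.move_l(np.array([*S,.215]),vel=.1); f("above")
print(r.move_l(np.array([*S,.186]),vel=.05,guard=8)); f("in")
print(r.move_l(np.array([*S,.172]),vel=.03,guard=15)); f("push")
vision.snapshot("scene"); print([np.round(d["at"],4) for d in models.mark_of("orange_reamer","scene")][:4])
E
```

```text
above [0.5804 0.0442 0.215 ] [ 0.1 -1.  -1.3] [-0.03 -0.03 -0.05] 0.049 11.5
False
in [0.5801 0.044  0.1858] [-0.3 -1.9 -1.4] [-0.28 -0.01  0.02] 0.0493 12.23
True
push [0.5804 0.0436 0.1809] [-0.2  0.7  4.5] [-0.07  0.12  0.03] 0.0492 12.56
[array([0.5797, 0.0419, 0.1504]), array([ 0.478 , -0.1595,  0.0022]), array([ 0.3389, -0.259 ,  0.0007]), array([0.5771, 0.0418, 0.1478])]
```

```bash
python3 - <<'E'
from h import *
f=lambda s:print(s,telemetry.current_ee_pos().round(4),telemetry.current_wrist_force().round(1),round(telemetry.current_opening(),4),round(telemetry.current_t(),2))
gripper_to(.08); f("open")
p=telemetry.current_ee_pos(); r.move_l(np.array([p[0],p[1],.29]),vel=.12); f("up")
gripper_to(0.0,20); f("closed")
vision.snapshot("scene"); print([np.round(d["at"],4) for d in models.mark_of("orange_reamer","scene")][:4])
K=[.644,.1833]
r.move_l(np.array([*K,.24]),vel=.25); 
c=vision.get_calibration("wrist"); im=vision.snapshot("wrist"); s=vision.snapshot("scene"); f("over key")
print([np.round(d["at"],4) for d in models.mark_of("orange_reamer","wrist")][:4],[np.round(d["at"],4) for d in models.mark_of("key_top","scene")][:2])
k=np.hstack([cv2.resize(s[120:260,230:390],(480,420),interpolation=2),cv2.resize(im[100:320,140:420],(320,251))[:420] if 0 else cv2.copyMakeBorder(cv2.resize(im[100:320,140:420],(320,251)),0,169,0,0,cv2.BORDER_CONSTANT)])
cv2.imwrite("pics/j.png",k[:,:,::-1])
cc=vision.get_calibration("scene"); print((proj(cc,telemetry.current_ee_pos())-[230,120])*3)
E
```

```text
open [0.5796 0.0431 0.1794] [-0.3  0.7 -0.1] 0.08 13.32
up [0.5791 0.0431 0.2891] [-0.1  0.6 -0.1] 0.0799 14.38
closed [0.5796 0.0431 0.29  ] [ 0.3 -0.9 -0.5] 0.0004 15.62
[array([ 0.4775, -0.1594,  0.004 ]), array([ 3.376e-01, -2.611e-01,  1.000e-04]), array([0.5806, 0.0431, 0.1471])]
over key [0.6439 0.1818 0.2412] [-0.5 -0.1 -0.7] 0.0003 16.62
[array([0.583 , 0.0415, 0.1523]), array([ 0.4773, -0.1599,  0.0019])] [array([0.6409, 0.1852, 0.1293])]
[337.18623961  91.56154899]
```

View pics/j.png

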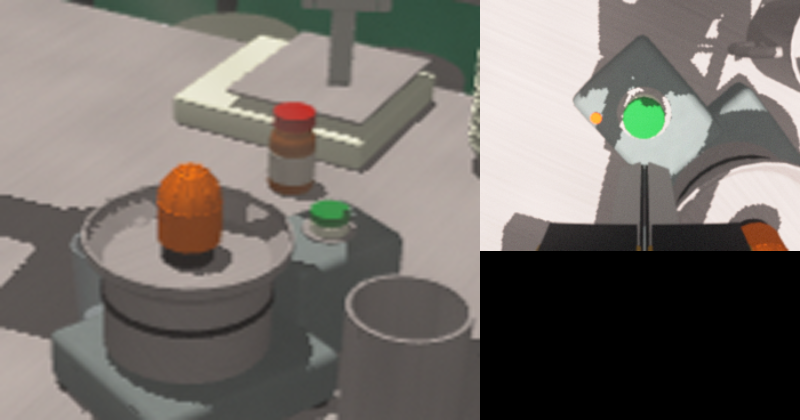

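The reamer sits upright and low on the seat at crop (190,215), and the key is up with its white band showing at (328,232). The closed fingertips are at (340,85), level with the TCP or slightly above it, as found before. I'll check the seating numerically, then find contact with the key under guard.

```bash
python3 - <<'E'
from h import *
f=lambda s:print(s,telemetry.current_ee_pos().round(4),telemetry.current_wrist_force().round(2),round(telemetry.current_t(),2))
s=vision.snapshot("scene"); c=vision.get_calibration("scene")
h=cv2.cvtColor(s,cv2.COLOR_RGB2HSV).astype(int); m=(h[...,1]>150)&(h[...,0]<14); w=np.zeros_like(m); w[165:215,275:310]=m[165:215,275:310]
v,u=np.nonzero(w); print("obs u",u.min(),u.max(),"v",v.min(),v.max())
P=revolve(REAM)
for z in(.15,.155,.16):
    t=np.array([proj(c,p) for p in P+[.580,.043,z]]); print(z,t.min(0).round(1),t.max(0).round(1))
K=[.6441,.1840]
r.move_l(np.array([*K,.155]),vel=.12); r.hold(.3); f("pre")
print(r.move_l(np.array([*K,.108]),vel=.02,guard=3)); f("contact"); r.hold(.2); f("settled")
print([np.round(d["at"],4) for d in models.mark_of("key_top","scene")][:2])
E
```

```text
obs u 282 303 v 174 203
0.15 [281.8 173.8] [303.9 204.1]
0.155 [281.8 172. ] [303.9 202.3]
0.16 [281.8 170.1] [304.  200.6]
pre [0.6444 0.1841 0.1557] [-0.01  0.1  -0.02] 17.93
True
contact [0.6441 0.184  0.1199] [0.75 0.55 4.82] 19.52
settled [0.644  0.184  0.1199] [ 1.11 -0.27  3.33] 19.73
[array([0.6443, 0.1841, 0.1277]), array([0.5791, 0.0403, 0.1462])]
```

The reamer is home: its outline matches a seat height of 150 mm to the pixel. Contact came at TCP z 0.1199, which confirms the fingertip offset. Now I'll press 10 mm and check by force and by the white band.

```bash
cat > k.py <<'E'
from h import *
def chk(s):
    F=[]; Z=[]
    for _ in range(12): r.hold(.03); F.append(telemetry.current_wrist_force()); Z.append(telemetry.current_ee_pos())
    im=vision.snapshot("scene"); c=vision.get_calibration("scene"); cu=int(round(proj(c,[.644,.1836,.12])[0]))
    col=im[180:206,cu-2:cu+3].astype(int).mean(1); print(s,np.mean(Z,0).round(4),np.mean(F,0).round(2),round(telemetry.current_t(),2))
    print("  ",[(180+i,*x.astype(int).tolist()) for i,x in enumerate(col)])
E
python3 - <<'E'
from k import *
K=[.6441,.1840]
chk("contact")
r.move_l(np.array([*K,.110]),vel=.015); chk("half")
E
```

```text
contact [0.644  0.184  0.1196] [1.18 0.32 4.22] 20.23
   [(180, 106, 103, 97), (181, 106, 102, 97), (182, 106, 102, 97), (183, 105, 102, 97), (184, 105, 102, 97), (185, 105, 102, 96), (186, 105, 102, 96), (187, 105, 101, 96), (188, 104, 100, 95), (189, 95, 93, 88), (190, 76, 87, 72), (191, 55, 80, 54), (192, 54, 80, 54), (193, 54, 82, 54), (194, 53, 82, 53), (195, 55, 83, 55), (196, 81, 97, 76), (197, 121, 118, 106), (198, 118, 116, 104), (199, 100, 96, 89), (200, 85, 80, 78), (201, 78, 77, 75), (202, 72, 74, 71), (203, 79, 80, 78), (204, 89, 92, 89), (205, 78, 81, 78)]
half [0.644  0.184  0.1107] [0.74 0.4  7.89] 21.44
   [(180, 105, 102, 96), (181, 106, 103, 97), (182, 105, 102, 97), (183, 105, 102, 96), (184, 105, 102, 96), (185, 105, 101, 97), (186, 105, 101, 96), (187, 105, 101, 96), (188, 104, 101, 96), (189, 104, 101, 96), (190, 104, 101, 96), (191, 102, 99, 94), (192, 92, 90, 85), (193, 67, 83, 65), (194, 52, 79, 52), (195, 51, 79, 51), (196, 51, 81, 51), (197, 49, 81, 51), (198, 51, 80, 52), (199, 70, 79, 67), (200, 85, 80, 78), (201, 78, 77, 74), (202, 72, 74, 71), (203, 77, 79, 76), (204, 77, 79, 77), (205, 78, 80, 77)]
```

The cap moved down 3.2 px, the white band's rows (197–198) have just gone, and the force is 7.9 N, so travel is about 9.6 mm. I'll nudge it 0.3 mm lower, hold and hand in.

```bash
python3 - <<'E'
from k import *
r.move_l(np.array([.6441,.1840,.1097]),vel=.01); chk("nudged")
r.hold(2.6)
F=[];Z=[]
for _ in range(8): r.hold(.05); F.append(telemetry.current_wrist_force()[2]); Z.append(telemetry.current_ee_pos()[2])
print(np.mean(F),np.mean(Z),telemetry.current_t())
if 7.4<np.mean(F)<8.8: print(r.sign_off())
E
```

```text
nudged [0.644  0.184  0.1105] [0.68 0.24 7.66] 22.14
   [(180, 105, 101, 96), (181, 106, 102, 97), (182, 105, 102, 96), (183, 105, 101, 96), (184, 105, 102, 97), (185, 105, 101, 96), (186, 105, 101, 96), (187, 104, 101, 96), (188, 105, 101, 96), (189, 104, 100, 95), (190, 104, 101, 95), (191, 103, 100, 95), (192, 93, 91, 86), (193, 70, 84, 68), (194, 53, 79, 52), (195, 51, 79, 51), (196, 51, 81, 51), (197, 49, 80, 51), (198, 50, 79, 52), (199, 68, 79, 66), (200, 85, 80, 77), (201, 78, 77, 74), (202, 72, 74, 71), (203, 77, 79, 76), (204, 77, 79, 77), (205, 77, 79, 77)]
7.738140346962887 0.11045517034620543 25.1417
the job is handed in; nothing more can be done
None
```

The job is handed in: the 54 mm orange reamer is fully seated on the spindle and released, and the run key was then held about half way down for over 2 s (force 7.7 N, white band just out of sight) and is still held there; total time was about 25 s.

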